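# Press-test fired dishes and rack the ones that rock

## Robot

A 7-joint arm with a two-finger parallel gripper is mounted at the origin on the work surface; the furniture and walls round the work are solid. World frame = base frame: x ahead of the robot, y to its left, z up, the work surface at z = 0. Lengths are in m, angles in rad, forces in N, time in s.
With the tool pointing down it reaches from about 0.425 to 0.925 m from the base axis. Payload 6.8 kg.
Tool frame: the origin (TCP) lies at the very end of the fingers, on their centre line; the grasp point (between the pads) lies 19 mm behind it; z points along the fingers, y is the line along which they close (so a half turn about z gives the same grasp; the last joint's range is limited). The gripper opens to 85 mm and grips with 20 to 120 N. Pads are 22 mm wide; open, the fingers measure 114 mm over their backs; the gripper's body (76 mm by 85 mm) begins 54 mm behind the grasp point. The pads swing forward as they close: fully open they stand 13 mm farther back than shut.
Start: joints at [-1.262, 0.477, 0.022, 1.555, -0.011, 1.109, -0.083], TCP at [0.273, 0.617, 0.231] pointing down, gripper open.
Joint ranges: [-2.96, 2.96], [-0.34, 2.1], [-1.41, 1.46], [0.24, 2.44], [-1.37, 4.51], [0.17, 1.92], [-2.96, 2.96]. Speed limits (rad/s): [2.39, 2.39, 3.14, 3.14, 3.14, 3.14, 3.14].

## Interface

Orientations are given as a unit quaternion [w, x, y, z].
In Python, from station import get_obs, read_camera, hand_in gives the robot as it stands.
- The arm moves only by the tool arm_command, never from a script. Its argument "commands" is one flat list of numbers, 7 for each row, row after row: the shift along the tool's x, y, z in m, then the turn, a rotation vector about the tool's x, y, z in degrees, then the opening, from 0 (shut) to 1 (fully open). In form: [tx, ty, tz, rx, ry, rz, fingers, tx, ty, tz, rx, ry, rz, fingers, ...]. A call has 1 to 8 rows; each row is the pose to reach, as a shift and turn from the pose commanded when the call began, along the tool's axes at that moment; what a row does not reach only later rows make up. A row lasts 1/10 s, in which the tool goes at most 50 mm and 8.59 degrees, less where a joint would pass 70% of its speed; a pose out of reach is approached as far as the arm can. A call with a gripper value outside its range is refused whole. The fingers move at their own pace and stop on an object; "force" is the grip in N (left out, the last holds). Time passes only in rows, so rows that repeat a pose let the fingers close. It gives the time, the measured TCP pose, the force, the opening and the grip force at its end, in the units of the state.
- get_obs(): the state, without advancing time (a new reading comes with each control period).
- read_camera(name): name is "scene" or "side" or "wrist"; returns a dict with "img" (384x512x3 uint8, red, green, blue), "camera_matrix" (3x3 intrinsics, pixels), "pose" (4x4, takes a point from camera to world coordinates). Camera axes: x right, y down, z forward; pixel columns grow to the right and rows downward; lengths in m; the calibration is good to about 2 mm. A picture is of the moment at which its call begins. There is no depth.
- hand_in(): hands the job in; it is judged then, once.
The state is a dict: "t": time; "q": joint angles; "joint_vel": joint speeds; "joint_torque": joint torques, N m; "eef_pos": TCP position; "tool_rot": TCP orientation; "contact_force": force on the tool from outside, world axes, zero at the start; "torque": the same for the moment, N m; "gripper_width": opening from 0.0 (shut) to 1.0 (fully open); "grasp_force": force on a finger pad.
Only numpy, scipy, OpenCV 4.12 (cv2) and the standard library are available. Lean on these libraries where they do the work, as an engineer would, in place of code of your own. Each camera call takes 0.05 s, during which the arm holds its last target. There are 200 camera calls.

## Task

Three fired clay dishes stand on the ware board. First test each in turn, from the robot's left (+y) to its right, by pressing it briefly down with the fingertips on the ledge at one of its ends, firmly enough (about 3 N or a little more) to see whether it rocks. Then take every dish that rocks to the sloping wooden rack and lay it flat on the slope, one beside the other, letting go only once it lies at the angle of the slope; leave steady dishes where they stand and do not disturb the mug or the jar.

Things in the scene. Friction and masses are not known exactly. Their poses are not given: they have to be found in the camera images.
- dish_a_center (a point): centre, half-way up, of an oblong unglazed white clay dish: 130 mm long (own x), 56 mm wide (own y), 30 mm high, straight sides, shallow hollow, at each end a flat ledge 24 mm broad. Own z up. 0.17 to 0.28 kg. The three dishes look alike from above; at least one is steady and at least one rocks, only pressing tells which.
- dish_b_center (a point): centre, half-way up, of an oblong unglazed white clay dish: 130 mm long (own x), 56 mm wide (own y), 30 mm high, straight sides, shallow hollow, at each end a flat ledge 24 mm broad. Own z up. 0.17 to 0.28 kg. The three dishes look alike from above; at least one is steady and at least one rocks, only pressing tells which.
- dish_c_center (a point): centre, half-way up, of an oblong unglazed white clay dish: 130 mm long (own x), 56 mm wide (own y), 30 mm high, straight sides, shallow hollow, at each end a flat ledge 24 mm broad. Own z up. 0.17 to 0.28 kg. The three dishes look alike from above; at least one is steady and at least one rocks, only pressing tells which.
- dish_a: the same dish; origin at the centre of its underside, 15 mm below dish_a_center. A steady dish has foot bars at middle and ends and stays put. In one that rocks the end bars are 5 mm short: it stands level on the 18 mm middle bar; about 1 N on an end tips it 5 degrees, the end sinking 4 mm, and it swings back when let go.
- dish_b: the same dish; origin at the centre of its underside, 15 mm below dish_b_center. A steady dish has foot bars at middle and ends and stays put. In one that rocks the end bars are 5 mm short: it stands level on the 18 mm middle bar; about 1 N on an end tips it 5 degrees, the end sinking 4 mm, and it swings back when let go.
- dish_c: the same dish; origin at the centre of its underside, 15 mm below dish_c_center. A steady dish has foot bars at middle and ends and stays put. In one that rocks the end bars are 5 mm short: it stands level on the 18 mm middle bar; about 1 N on an end tips it 5 degrees, the end sinking 4 mm, and it swings back when let go.
- ware_board: flat fixed plank, 200 mm (own x) by 340 mm (own y), 12 mm thick, lying on the table; the dishes stand on it in a row along its y, about 120 mm apart, their length roughly along its x. Origin at the centre of its underside.
- rack_slope: sloping board of the fixed wooden rack: 180 mm along the slope (own x, rising away from the robot at 30 degrees), 250 mm wide (own y, level), 12 mm thick; own z is square to its face. Origin at the centre of its underside: the face is at own z = 12 mm. A lip along the low edge (inner face at own x = -80 mm) stands 12 mm above the face.
- bay_left (a point): point on the face of the sloping board where the centre of one dish's underside can go, 60 mm to the left of the board's middle and 8 mm below it; a dish laid there lengthwise up the slope has its low end 7 mm from the lip. Axes as rack_slope.
- bay_right (a point): the same, 60 mm to the right of the board's middle. Axes as rack_slope.
- mug: white bisque mug, 77 mm across without its handle, 79 mm high, beyond the ware board; leave alone. Origin at the centre of its underside.
- jar: swing-top glass jar of red-brown pigment, 78x72x103 mm, beyond the work; leave alone. Origin at the centre of its underside.
Not all that is in view belongs to the job. What is shaped like the dish_b but purple is not meant.

How it is judged:
On the way, in this order (a step that is already met when the one before it is completed fails the run):
1. the left dish is pressed down on its end ledge with the fingertips, on the ware board (about 2 N or more; one that rocks is seen tilted more than 3 degrees) (((y of dish_a_center in the frame of ware_board between 0.07 and 0.17 m and contact force between the fingers and dish_a above 1.2 N and contact force between dish_a and ware_board above 4.2 N and angle between dish_a_center's own z axis and vertical above 0.05 rad) or (y of dish_b_center in the frame of ware_board between 0.07 and 0.17 m and contact force between the fingers and dish_b above 1.2 N and contact force between dish_b and ware_board above 4.2 N) or (y of dish_c_center in the frame of ware_board between 0.07 and 0.17 m and contact force between the fingers and dish_c above 1.2 N and contact force between dish_c and ware_board above 4.2 N and angle between dish_c_center's own z axis and vertical above 0.05 rad))), for 0.1 s.
2. then the middle dish likewise (((y of dish_a_center in the frame of ware_board between -0.05 and 0.05 m and contact force between the fingers and dish_a above 1.2 N and contact force between dish_a and ware_board above 4.2 N and angle between dish_a_center's own z axis and vertical above 0.05 rad) or (y of dish_b_center in the frame of ware_board between -0.05 and 0.05 m and contact force between the fingers and dish_b above 1.2 N and contact force between dish_b and ware_board above 4.2 N) or (y of dish_c_center in the frame of ware_board between -0.05 and 0.05 m and contact force between the fingers and dish_c above 1.2 N and contact force between dish_c and ware_board above 4.2 N and angle between dish_c_center's own z axis and vertical above 0.05 rad))), for 0.1 s.
3. then the right dish likewise (((y of dish_a_center in the frame of ware_board between -0.17 and -0.07 m and contact force between the fingers and dish_a above 1.2 N and contact force between dish_a and ware_board above 4.2 N and angle between dish_a_center's own z axis and vertical above 0.05 rad) or (y of dish_b_center in the frame of ware_board between -0.17 and -0.07 m and contact force between the fingers and dish_b above 1.2 N and contact force between dish_b and ware_board above 4.2 N) or (y of dish_c_center in the frame of ware_board between -0.17 and -0.07 m and contact force between the fingers and dish_c above 1.2 N and contact force between dish_c and ware_board above 4.2 N and angle between dish_c_center's own z axis and vertical above 0.05 rad))), for 0.1 s.
4. a dish that rocks is held by the fingers over the rack's sloping board, within 15 mm of its resting height and within 12 degrees of the slope (((x of dish_a_center in the frame of rack_slope between -0.06 and 0.06 m and y of dish_a_center in the frame of rack_slope between -0.115 and 0.115 m and z of dish_a_center in the frame of rack_slope between 0.015 and 0.045 m and angle between the z axis of dish_a_center and the z axis of rack_slope, either way round below 0.21 rad and contact force between the fingers and dish_a above 1 N) or (x of dish_c_center in the frame of rack_slope between -0.06 and 0.06 m and y of dish_c_center in the frame of rack_slope between -0.115 and 0.115 m and z of dish_c_center in the frame of rack_slope between 0.015 and 0.045 m and angle between the z axis of dish_c_center and the z axis of rack_slope, either way round below 0.21 rad and contact force between the fingers and dish_c above 1 N))), for 0.1 s.
5. the other dish that rocks is held likewise while the first lies on the slope ((((x of dish_a_center in the frame of rack_slope between -0.06 and 0.06 m and y of dish_a_center in the frame of rack_slope between -0.115 and 0.115 m and z of dish_a_center in the frame of rack_slope between 0.015 and 0.045 m and angle between the z axis of dish_a_center and the z axis of rack_slope, either way round below 0.21 rad and contact force between the fingers and dish_a above 1 N) and (x of dish_c_center in the frame of rack_slope between -0.06 and 0.06 m and y of dish_c_center in the frame of rack_slope between -0.115 and 0.115 m and z of dish_c_center in the frame of rack_slope between 0.015 and 0.037 m and angle between the z axis of dish_c_center and the z axis of rack_slope, either way round below 0.21 rad and linear speed of dish_c below 0.03 m/s and contact force between dish_c and rack_slope above 0.3 N)) or ((x of dish_c_center in the frame of rack_slope between -0.06 and 0.06 m and y of dish_c_center in the frame of rack_slope between -0.115 and 0.115 m and z of dish_c_center in the frame of rack_slope between 0.015 and 0.045 m and angle between the z axis of dish_c_center and the z axis of rack_slope, either way round below 0.21 rad and contact force between the fingers and dish_c above 1 N) and (x of dish_a_center in the frame of rack_slope between -0.06 and 0.06 m and y of dish_a_center in the frame of rack_slope between -0.115 and 0.115 m and z of dish_a_center in the frame of rack_slope between 0.015 and 0.037 m and angle between the z axis of dish_a_center and the z axis of rack_slope, either way round below 0.21 rad and linear speed of dish_a below 0.03 m/s and contact force between dish_a and rack_slope above 0.3 N)))), for 0.1 s.
At the end, for the whole second after the job is handed in: Dishes that rock lie released, at rest, side by side on the sloping board, flat to it within 12 degrees, centres within 60 mm of its middle along the slope and 115 mm across. Steady dishes stand level on the ware board within 30 mm of where they were (x of dish_a_center in the frame of rack_slope between -0.06 and 0.06 m and y of dish_a_center in the frame of rack_slope between -0.115 and 0.115 m and z of dish_a_center in the frame of rack_slope between 0.015 and 0.037 m and angle between the z axis of each of dish_a_center, dish_c_center and the z axis of rack_slope, either way round below 0.21 rad and linear speed of each of dish_a, dish_c below 0.03 m/s and contact force between each of dish_a, dish_c and rack_slope above 0.3 N and contact force between the fingers and dish_a below 0.1 N and x of dish_c_center in the frame of rack_slope between -0.06 and 0.06 m and y of dish_c_center in the frame of rack_slope between -0.115 and 0.115 m and z of dish_c_center in the frame of rack_slope between 0.015 and 0.037 m and contact force between the fingers and dish_c below 0.1 N and distance of dish_b_center from where it was at the start of the episode below 0.03 m and angle between dish_b_center's own z axis and vertical below 0.05 rad and z of dish_b_center in the frame of ware_board below 0.032 m and contact force between the fingers and dish_b below 0.1 N); the robot touches nothing.
It fails at once if the mug is moved more than 30 mm (distance of mug from where it was at the start of the episode above 0.03 m).
It fails at once if the jar is moved more than 30 mm (distance of jar from where it was at the start of the episode above 0.03 m).
It also fails if it takes over 67 s, if anything falls off the work surface, if the arm or the gripper's body presses on something with over 40 N, if the wrist force passes 120 N, or if a joint passes its speed limit or range.

## Working session

There is one attempt and no reset: what is moved stays moved. The work goes in short steps, Python scripts to look and compute and a tool call to move; the robot and the scene stay as the last step left them, time stands still between calls to the robot, and variables do not carry over. Pictures are saved under pics/ and viewed, at most 10 in all, crops included, and the job is handed in when it is done.

Besides the shell and the picture viewer there is one more tool, called after "Request:" as a command line: name --argument value ..., lists and objects as JSON in quotes. arm_command: Moves the arm, as the interface text tells. Its arguments: {"type":"object","properties":{"commands":{"type":"array","items":{"type":"number"}},"force":{"type":"number"}},"required":["commands"]}

```bash
mkdir -p pics; cat > h.py <<'E'
import numpy as np,cv2
from station import get_obs, read_camera, hand_in
E
python3 - <<'E'
from h import *
o=get_obs();print({k:np.round(v,3).tolist() for k,v in o.items()})
ims=[]
for n in ["scene","side","wrist"]:
    c=read_camera(n);np.savez(f"{n}0.npz",**c);print(n,np.round(c["camera_matrix"],1).tolist(),np.round(c["pose"],3).tolist())
    ims.append(c["img"][...,::-1])
cv2.imwrite("pics/a.png",ims[0]);cv2.imwrite("pics/b.png",ims[1]);cv2.imwrite("pics/w.png",ims[2])
E
```

```text
{'t': 0.0, 'q': [-1.262, 0.478, 0.022, 1.556, -0.011, 1.109, -0.083], 'joint_vel': [-0.001, 0.001, 0.001, -0.0, -0.001, 0.002, -0.001], 'joint_torque': [-0.0, -59.645, 1.607, -28.121, 0.012, 0.009, 0.0], 'eef_pos': [0.273, 0.617, 0.23], 'tool_rot': [-0.0, 0.207, 0.978, -0.001], 'contact_force': [0.365, 0.525, 0.246], 'torque': [-0.009, -0.028, 0.009], 'grasp_force': 0.0, 'gripper_width': 0.998}
scene [[453.3, 0.0, 249.9], [0.0, 453.3, 193.5], [0.0, 0.0, 1.0]] [[0.561, -0.616, 0.553, -0.195], [-0.827, -0.429, 0.363, -0.421], [0.014, -0.661, -0.75, 0.99], [0.0, 0.0, 0.0, 1.0]]
side [[441.6, 0.0, 259.6], [0.0, 441.6, 192.9], [0.0, 0.0, 1.0]] [[0.997, -0.051, 0.06, 0.391], [-0.079, -0.65, 0.755, -0.91], [0.0, -0.758, -0.652, 0.897], [0.0, 0.0, 0.0, 1.0]]
wrist [[323.0, 0.0, 253.1], [0.0, 323.0, 198.9], [0.0, 0.0, 1.0]] [[0.404, 0.878, 0.257, 0.21], [0.915, -0.388, -0.115, 0.646], [-0.001, 0.281, -0.96, 0.372], [0.0, 0.0, 0.0, 1.0]]
```

View pics/a.png

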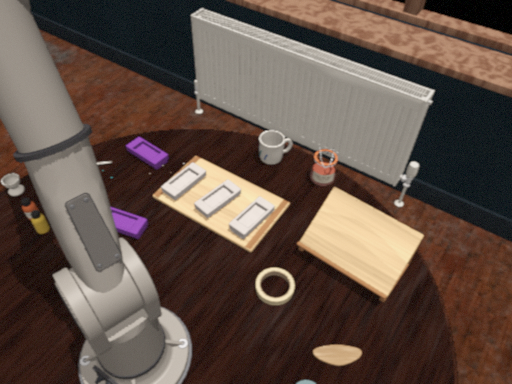

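View pics/b.png

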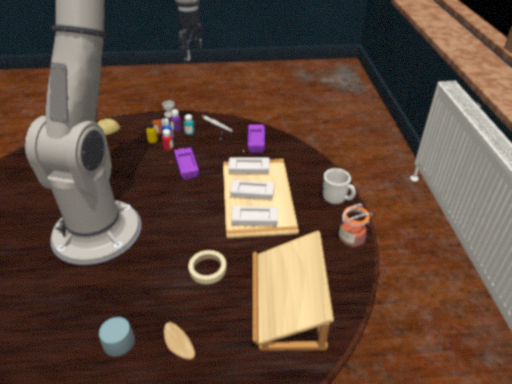

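The side view shows three white dishes at (249,165), (252,190) and (255,216). In the scene view they are at (184,181), (217,198) and (252,217). The purple dish shapes at side (187,163) and (256,138) are decoys, because the dishes meant are white and stand on the ware board. The mug is at side (337,186), the jar at (353,225) and the rack at (290,290). Next I confirm this in an enlarged crop.

```bash
cat >> h.py <<'E'
def ray(c,uv):
    K,P=c["camera_matrix"],c["pose"]; d=np.linalg.inv(K)@np.array([uv[0],uv[1],1.]); return P[:3,3],P[:3,:3]@d
def onz(c,uv,z):
    o,d=ray(c,uv); return o+d*(z-o[2])/d[2]
def proj(c):
    T=np.linalg.inv(c["pose"]); return c["camera_matrix"]@T[:3]
def tri(c1,p1,c2,p2):
    X=cv2.triangulatePoints(proj(c1),proj(c2),np.array(p1,float).reshape(2,1),np.array(p2,float).reshape(2,1))[:,0]; return X[:3]/X[3]
E
python3 - <<'E'
from h import *
S=dict(np.load("scene0.npz"));D=dict(np.load("side0.npz"))
for n,c,roi in [("scene",S,(150,150,300,250)),("side",D,(215,150,300,240))]:
    hsv=cv2.cvtColor(c["img"],cv2.COLOR_RGB2HSV)
    m=cv2.inRange(hsv,(0,0,110),(179,45,255));k=np.zeros_like(m);k[roi[1]:roi[3],roi[0]:roi[2]]=1;m*=k
    cs,_=cv2.findContours(m,cv2.RETR_EXTERNAL,cv2.CHAIN_APPROX_NONE)
    for x in cs:
        if cv2.contourArea(x)>200: print(n,cv2.contourArea(x),np.round(cv2.minAreaRect(x),1) if 0 else cv2.minAreaRect(x))
    # wood masks
    w=cv2.inRange(hsv,(8,40,120),(30,200,255))
    cs,_=cv2.findContours(w,cv2.RETR_EXTERNAL,cv2.CHAIN_APPROX_NONE)
    for x in cs:
        if cv2.contourArea(x)>2000: print(n,"wood",cv2.contourArea(x),cv2.approxPolyDP(x,4,True)[:,0].tolist())
a=cv2.resize(S["img"][145:305,150:430,::-1],None,fx=2.8,fy=2.8,interpolation=cv2.INTER_CUBIC)[:,:784]
b=cv2.resize(D["img"][150:355,215:345,::-1],None,fx=2.8,fy=2.8,interpolation=cv2.INTER_CUBIC)
b=cv2.rotate(b,cv2.ROTATE_90_CLOCKWISE)
cv2.imwrite("pics/c.png",a);cv2.imwrite("pics/d.png",cv2.resize(b,(574,364)))
E
```

```text
scene 875.5 ((251.3438720703125, 216.27828979492188), (20.785587310791016, 47.22162628173828), 47.72631072998047)
scene 803.0 ((217.80926513671875, 197.23988342285156), (19.837562561035156, 46.71772766113281), 53.746158599853516)
scene 758.0 ((183.54232788085938, 179.91152954101562), (19.821510314941406, 46.04553985595703), 52.12501525878906)
scene 241.5 ((274.5, 156.5), (13.0, 27.0), 90.0)
scene wood 7468.5 [[333, 187], [297, 244], [385, 299], [424, 235]]
scene wood 5720.0 [[152, 195], [249, 251], [289, 204], [197, 156], [170, 178], [194, 162], [206, 171], [176, 199], [160, 187]]
scene wood 6781.5 [[244, 0], [511, 89], [509, 55], [329, 0]]
side 751.5 ((254.47740173339844, 215.42628479003906), (45.254825592041016, 18.18971061706543), 1.3971812725067139)
side 626.0 ((251.597412109375, 188.99017333984375), (43.10393142700195, 16.320907592773438), 3.6913859844207764)
side 587.0 ((248.5, 165.0), (16.0, 41.0), 90.0)
side wood 7962.0 [[318, 230], [252, 254], [252, 339], [261, 349], [327, 346], [325, 334], [333, 315]]
side wood 4540.5 [[282, 158], [270, 159], [266, 173], [233, 173], [228, 160], [223, 162], [227, 237], [298, 232]]
side wood 4481.0 [[394, 0], [511, 122], [511, 67], [433, 0]]
```

View pics/c.png

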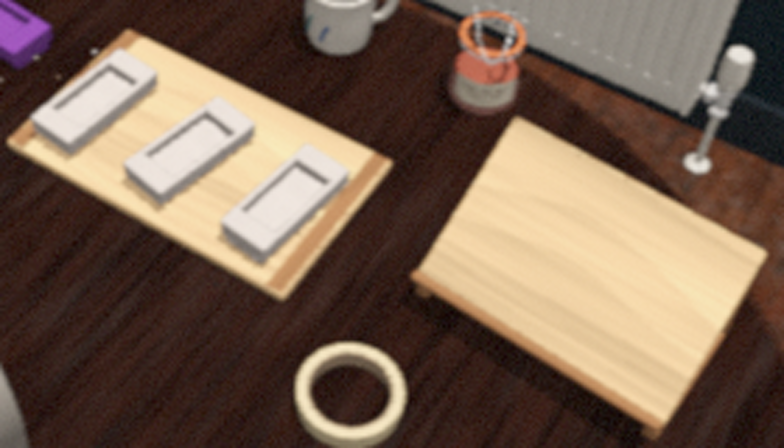

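View pics/d.png

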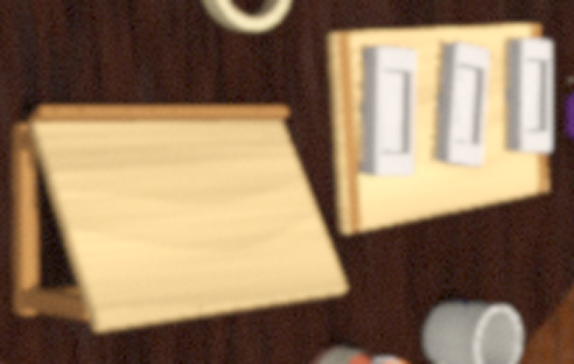

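The crops confirm three white clay dishes on the ware board, with the purple one outside it. In the scene picture the rack's high corners are at about (335,187) and (424,235). Next I triangulate.

```bash
python3 - <<'E'
from h import *
S=dict(np.load("scene0.npz"));D=dict(np.load("side0.npz"))
s=lambda x,y:(150+x/2.8,145+y/2.8)
d=lambda x,y:(215+y/2.8,150+(574-x)/2.8)
for n,a,b in [("L",(95,95),(536,92)),("M",(190,143),(467,105)),("R",(285,197),(397,112)),
  ("hiL",(518,118),(347,290)),("hiR",(767,252),(97,328)),("lowL",(415,275),(290,105)),("lowR",(660,415),(36,105)),
  ("bd far R",(392,162),(346,235)),("bd near R",(283,297),(329,34)),("bd far L",(127,30),(550,190)),("bd nearL",(10,145),(541,23)),("jar top",(493,35),(0,0)),]:
    print(n,np.round(tri(S,s(*a),D,d(*b)),3) if b[0] else '', np.round(onz(S,s(*a),.042),3),np.round(onz(D,d(*b),.042),3))
E
```

```text
L [0.443 0.225 0.042] [0.442 0.223 0.042] [0.444 0.227 0.042]
M [0.45  0.109 0.036] [0.445 0.105 0.042] [0.45  0.103 0.042]
R [ 0.448 -0.006  0.038] [ 0.442 -0.011  0.042] [ 0.45  -0.006  0.042]
hiL [ 0.594 -0.168  0.12 ] [ 0.661 -0.147  0.042] [ 0.616 -0.09   0.042]
hiR [ 0.578 -0.414  0.117] [ 0.643 -0.414  0.042] [ 0.596 -0.366  0.042]
lowL [ 0.431 -0.159  0.05 ] [ 0.434 -0.158  0.042] [ 0.434 -0.149  0.042]
lowR [ 0.42  -0.403  0.046] [ 0.428 -0.399  0.042] [ 0.416 -0.405  0.042]
bd far R [ 0.568 -0.057  0.007] [ 0.538 -0.072  0.042] [ 0.563 -0.087  0.042]
bd near R [ 0.368 -0.059  0.004] [ 0.346 -0.073  0.042] [ 0.37  -0.094  0.042]
bd far L [0.563 0.282 0.011] [0.535 0.257 0.042] [0.559 0.245 0.042]
bd nearL [0.361 0.273 0.015] [0.342 0.249 0.042] [0.365 0.243 0.042]
jar top  [ 0.754 -0.07   0.042] [ 0.337 -0.428  0.042]
```

Request:
arm_command --commands '[-0.409, -0.362, 0.011, 0, 0, -24, 0, -0.409, -0.362, 0.011, 0, 0, -24, 0, -0.409, -0.362, 0.011, 0, 0, -24, 0, -0.409, -0.362, 0.011, 0, 0, -24, 0, -0.409, -0.362, 0.011, 0, 0, -24, 0, -0.409, -0.362, 0.011, 0, 0, -24, 0, -0.409, -0.362, 0.011, 0, 0, -24, 0, -0.409, -0.362, 0.011, 0, 0, -24, 0]'

```text
t: 0.95
eef_pos: [0.4402, 0.2516, 0.2232]
tool_rot: [0.0, -0.001, 1.0, 0.0]
contact_force: [1.0, 0.3, 0.1]
gripper_width: -0.001
grasp_force: 0.0
```

```bash
cat >> h.py <<'E'
from scipy.spatial.transform import Rotation as R
def toolR(o): w,x,y,z=o["tool_rot"]; return R.from_quat([x,y,z,w])
def go(p,yaw=0.,tilt=0.):
    "shift+turn (tool axes) to TCP p; tool x=-X rotated by yaw about Z (deg), tool z tilted outward by tilt (deg)"
    o=get_obs();r=toolR(o)
    T=R.from_euler('z',yaw,degrees=True)*R.from_euler('y',-tilt,degrees=True)*R.from_matrix(np.diag([-1.,1,-1]))
    sh=r.inv().apply(np.array(p)-o["eef_pos"]); rv=(r.inv()*T).as_rotvec(degrees=True)
    print("t",round(o["t"],2),"tcp",np.round(o["eef_pos"],4),"F",np.round(o["contact_force"],2),"w",round(o["gripper_width"],3),"SHIFT",np.round(sh,4),"TURN",np.round(rv,2)); return sh,rv
E
python3 - <<'E'
from h import *
go((.50,.12,.22))
E
```

```text
t 0.95 tcp [0.4402 0.2516 0.2232] F [1.   0.32 0.08] w -0.001 SHIFT [-0.0595 -0.1317  0.0032] TURN [0.01 0.01 0.13]
```

Request:
arm_command --commands '[-0.06, -0.132, 0.003, 0, 0, 0, 0, -0.06, -0.132, 0.003, 0, 0, 0, 0, -0.06, -0.132, 0.003, 0, 0, 0, 0, -0.06, -0.132, 0.003, 0, 0, 0, 0, -0.06, -0.132, 0.003, 0, 0, 0, 0]'

```text
t: 1.45
eef_pos: [0.5002, 0.1206, 0.2201]
tool_rot: [-0.0, 0.001, 1.0, -0.0]
contact_force: [-0.1, 1.4, -0.1]
gripper_width: -0.001
grasp_force: 0.0
```

```bash
cat >> h.py <<'E'
def dishes(c,zt=.042):
    hsv=cv2.cvtColor(c["img"],cv2.COLOR_RGB2HSV); m=cv2.inRange(hsv,(0,0,120),(179,45,255))
    m=cv2.morphologyEx(m,cv2.MORPH_OPEN,np.ones((3,3)))
    cs,_=cv2.findContours(m,cv2.RETR_EXTERNAL,cv2.CHAIN_APPROX_NONE); out=[]
    for x in cs:
        if cv2.contourArea(x)<800: continue
        P=np.array([onz(c,p,zt)[:2] for p in x[:,0]],np.float32)
        (cx,cy),(a,b),ang=cv2.minAreaRect(P)
        if a<b: ang+=90
        out.append((round(cx,4),round(cy,4),round(max(a,b),4),round(min(a,b),4),round((ang+45)%90-45,1),cv2.boundingRect(x)))
    return out
E
python3 - <<'E'
from h import *
go((.50,.12,.22)); c=read_camera("wrist");np.savez("w1.npz",**c)
for x in dishes(c): print(x)
cv2.imwrite("pics/w1.png",c["img"][...,::-1])
E
```

```text
t 1.45 tcp [0.5002 0.1206 0.2201] F [-0.08  1.43 -0.07] w -0.001 SHIFT [ 0.0002 -0.0006  0.0001] TURN [-0.   -0.02 -0.06]
(0.4508, 0.1086, 0.1274, 0.0543, -10.5, (205, 52, 76, 141))
(0.4503, -0.0051, 0.1275, 0.0548, -6.1, (93, 52, 60, 140))
(0.4483, 0.2269, 0.1269, 0.054, -5.1, (333, 50, 71, 139))
```

View pics/w1.png

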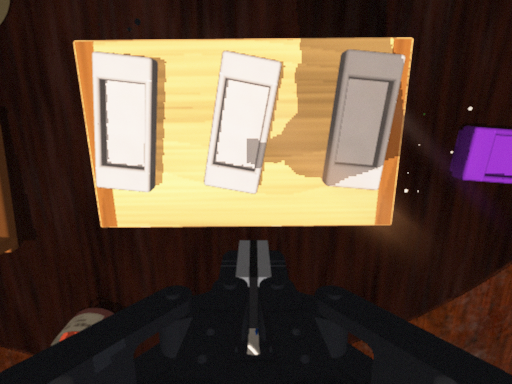

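Viewed from the wrist, the three white dishes are at (368,120) for left, (243,122) for middle and (126,122) for right. A purple decoy sits off the board at (487,155). First I press the far ledge of the left dish.

Request:
arm_command --commands '[-0.003, 0.101, 0.1, 0, 0, 0, 0, -0.003, 0.101, 0.1, 0, 0, 0, 0, -0.003, 0.101, 0.1, 0, 0, 0, 0, -0.003, 0.101, 0.172, 0, 0, 0, 0, -0.003, 0.101, 0.172, 0, 0, 0, 0, -0.003, 0.101, 0.172, 0, 0, 0, 0, -0.003, 0.101, 0.172, 0, 0, 0, 0]'

```text
t: 2.2
eef_pos: [0.5024, 0.2241, 0.0486]
tool_rot: [-0.0, -0.002, 1.0, 0.0]
contact_force: [0.5, 0.6, 1.2]
gripper_width: 0.0
grasp_force: 0.0
```

Request:
arm_command --commands '[0, 0, 0.004, 0, 0, 0, 0, 0, 0, 0.006, 0, 0, 0, 0, 0, 0, 0.007, 0, 0, 0, 0, 0, 0, 0.007, 0, 0, 0, 0]'

```text
t: 2.6
eef_pos: [0.5032, 0.2229, 0.0418]
tool_rot: [0.0, -0.001, 1.0, 0.0]
contact_force: [0.1, 0.3, 1.2]
gripper_width: 0.003
grasp_force: 0.3
```

Request:
arm_command --commands '[0, 0, 0.001, 0, 0, 0, 0, 0, 0, 0.001, 0, 0, 0, 0]'

```text
t: 2.8
eef_pos: [0.5033, 0.2228, 0.0405]
tool_rot: [0.0, -0.001, 1.0, 0.0]
contact_force: [1.9, -0.2, 1.5]
gripper_width: 0.001
grasp_force: 0.6
```

Request:
arm_command --commands '[0, 0, 0.001, 0, 0, 0, 0, 0, 0, 0.001, 0, 0, 0, 0]'

```text
t: 3.0
eef_pos: [0.503, 0.2228, 0.0392]
tool_rot: [0.0, -0.001, 1.0, 0.0]
contact_force: [0.8, 1.0, 0.6]
gripper_width: 0.003
grasp_force: 0.6
```

Request:
arm_command --commands '[0, 0, 0.001, 0, 0, 0, 0, 0, 0, 0.001, 0, 0, 0, 0]'

```text
t: 3.2
eef_pos: [0.5031, 0.2228, 0.0384]
tool_rot: [0.0, -0.001, 1.0, 0.0]
contact_force: [0.9, 0.6, 3.9]
gripper_width: 0.004
grasp_force: 1.5
```

Request:
arm_command --commands '[0, 0, 0.001, 0, 0, 0, 0, 0, 0, 0.001, 0, 0, 0, 0, 0, 0, 0.001, 0, 0, 0, 0]'

```text
t: 3.5
eef_pos: [0.5032, 0.2228, 0.0381]
tool_rot: [0.0, -0.001, 1.0, 0.0]
contact_force: [-1.0, -0.8, 10.5]
gripper_width: -0.0
grasp_force: 5.4
```

```bash
python3 - <<'E'
from h import *
go((.505,.099,.048)); c=read_camera("wrist");np.savez("w2.npz",**c)
for x in dishes(c): print(x)
go((.505,.099,.048))
E
```

```text
t 3.5 tcp [0.5032 0.2228 0.0381] F [-1.05 -0.8  10.49] w -0.0 SHIFT [-0.0016 -0.1238 -0.0099] TURN [0.02 0.03 0.11]
(0.4518, 0.228, 0.1178, 0.056, -5.3, (197, 0, 158, 277))
(0.4549, 0.1257, 0.124, 0.0245, -10.9, (0, 0, 56, 285))
t 3.55 tcp [0.5032 0.2229 0.0381] F [-0.31 -1.81 11.09] w 0.0 SHIFT [-0.0016 -0.1239 -0.0099] TURN [0.03 0.03 0.1 ]
```

The left dish rocks: its end sank 4 mm at about 1 N, then came up hard at 10 N. Next the middle dish.

Request:
arm_command --commands '[0, 0, -0.04, 0, 0, 0, 0, -0.002, -0.062, -0.04, 0, 0, 0, 0, -0.002, -0.124, -0.035, 0, 0, 0, 0, -0.002, -0.124, -0.035, 0, 0, 0, 0, -0.002, -0.124, -0.008, 0, 0, 0, 0, -0.002, -0.124, -0.006, 0, 0, 0, 0, -0.002, -0.124, -0.004, 0, 0, 0, 0, -0.002, -0.124, -0.004, 0, 0, 0, 0]'

```text
t: 4.35
eef_pos: [0.505, 0.0998, 0.0414]
tool_rot: [-0.0, -0.002, 1.0, 0.0]
contact_force: [0.3, 0.4, 0.1]
gripper_width: 0.001
grasp_force: 0.1
```

Request:
arm_command --commands '[0, 0, 0.001, 0, 0, 0, 0, 0, 0, 0.001, 0, 0, 0, 0]'

```text
t: 4.55
eef_pos: [0.5056, 0.0995, 0.0408]
tool_rot: [0.001, -0.002, 1.0, 0.0]
contact_force: [0.6, 0.2, 1.1]
gripper_width: 0.0
grasp_force: 0.2
```

Request:
arm_command --commands '[0, 0, 0.001, 0, 0, 0, 0, 0, 0, 0.001, 0, 0, 0, 0]'

```text
t: 4.75
eef_pos: [0.5054, 0.099, 0.0394]
tool_rot: [0.0, -0.001, 1.0, 0.0]
contact_force: [-0.1, 0.2, 1.7]
gripper_width: 0.0
grasp_force: 0.3
```

Request:
arm_command --commands '[0, 0, 0.001, 0, 0, 0, 0, 0, 0, 0.001, 0, 0, 0, 0]'

```text
t: 4.95
eef_pos: [0.5055, 0.0989, 0.0384]
tool_rot: [0.0, -0.001, 1.0, 0.0]
contact_force: [0.3, -0.0, 1.2]
gripper_width: 0.001
grasp_force: 1.0
```

Request:
arm_command --commands '[0, 0, 0.001, 0, 0, 0, 0, 0, 0, 0.001, 0, 0, 0, 0, 0, 0, 0.001, 0, 0, 0, 0]'

```text
t: 5.25
eef_pos: [0.5056, 0.0989, 0.0381]
tool_rot: [0.0, -0.001, 1.0, 0.0]
contact_force: [-1.4, -0.6, 10.9]
gripper_width: -0.005
grasp_force: 5.2
```

The middle dish rocks as well. Next the right dish.

Request:
arm_command --commands '[0, 0, 0, 0, 0, 0, 0, 0, 0, -0.04, 0, 0, 0, 0, 0.002, -0.05, -0.04, 0, 0, 0, 0, 0.002, -0.108, -0.035, 0, 0, 0, 0, 0.002, -0.108, -0.035, 0, 0, 0, 0, 0.002, -0.108, -0.01, 0, 0, 0, 0, 0.002, -0.108, -0.007, 0, 0, 0, 0, 0.002, -0.108, -0.006, 0, 0, 0, 0]'

```text
t: 6.05
eef_pos: [0.5024, -0.0088, 0.0426]
tool_rot: [-0.001, -0.001, 1.0, 0.0]
contact_force: [-0.0, -0.3, 0.5]
gripper_width: 0.002
grasp_force: 0.0
```

Request:
arm_command --commands '[0, 0, 0.001, 0, 0, 0, 0, 0, 0, 0.001, 0, 0, 0, 0]'

```text
t: 6.25
eef_pos: [0.5036, -0.0086, 0.0427]
tool_rot: [0.0, -0.002, 1.0, 0.0]
contact_force: [0.3, -0.1, -0.9]
gripper_width: 0.002
grasp_force: 0.0
```

Request:
arm_command --commands '[0, 0, 0.001, 0, 0, 0, 0, 0, 0, 0.001, 0, 0, 0, 0]'

```text
t: 6.45
eef_pos: [0.5038, -0.0088, 0.0421]
tool_rot: [0.001, -0.001, 1.0, 0.0]
contact_force: [-1.7, 1.1, 5.3]
gripper_width: 0.001
grasp_force: 3.0
```

Request:
arm_command --commands '[0, 0, 0.001, 0, 0, 0, 0, 0, 0, 0.001, 0, 0, 0, 0, 0, 0, 0.001, 0, 0, 0, 0]'

```text
t: 6.75
eef_pos: [0.5039, -0.0088, 0.042]
tool_rot: [0.001, -0.001, 1.0, 0.0]
contact_force: [-4.4, 1.2, 17.6]
gripper_width: -0.002
grasp_force: 8.9
```

Request:
arm_command --commands '[0, 0, -0.05, 0, 0, 0, 0, 0, 0, -0.1, 0, 0, 0, 0, 0.01, -0.05, -0.13, 0, 0, 0, 0, 0.01, -0.1, -0.18, 0, 0, 0, 1, 0.01, -0.15, -0.19, 0, 0, 0, 1, 0.01, -0.2, -0.19, 0, 0, 0, 1, 0.01, -0.22, -0.19, 0, 0, 0, 1, 0.01, -0.22, -0.19, 0, 0, 0, 1]'

```text
t: 7.55
eef_pos: [0.4926, -0.2368, 0.2318]
tool_rot: [0.001, 0.004, 1.0, -0.002]
contact_force: [-0.3, 0.3, -0.9]
gripper_width: 0.847
grasp_force: 0.0
```

```bash
python3 - <<'E'
from h import *
go((.5,-.23,.23)); c=read_camera("wrist");np.savez("w3.npz",**c); go((.5,-.23,.23))
print(np.round(get_obs()["q"],3).tolist())
hsv=cv2.cvtColor(c["img"],cv2.COLOR_RGB2HSV)
cv2.imwrite("pics/w3.png",c["img"][...,::-1])
E
```

```text
t 7.55 tcp [ 0.4926 -0.2368  0.2318] F [-0.33  0.31 -0.86] w 0.847 SHIFT [-0.0073  0.0069  0.0018] TURN [-0.24  0.14 -0.45]
t 7.6 tcp [ 0.4931 -0.2329  0.231 ] F [0.14 0.61 0.41] w 0.924 SHIFT [-0.0069  0.0029  0.001 ] TURN [-0.09  0.06 -0.25]
[0.093, 0.266, 0.281, 1.885, -0.085, 1.001, 1.977]
```

View pics/w3.png

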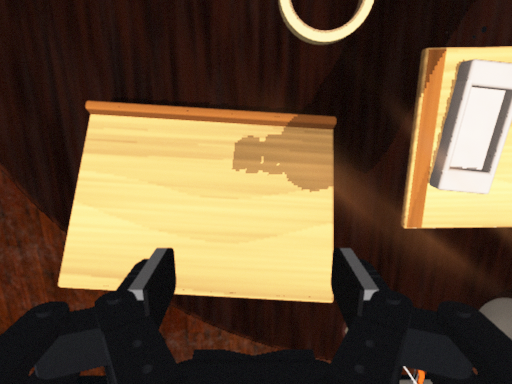

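The right dish is steady. In the wrist picture the rack's high edge runs (60,288)-(333,301) and its lip (88,101)-(335,116). Next I triangulate the rack.

```bash
python3 - <<'E'
from h import *
S,D,W=[dict(np.load(f)) for f in ("scene0.npz","side0.npz","w3.npz")]
s=lambda x,y:(150+x/2.8,145+y/2.8)
d=lambda x,y:(215+y/2.8,150+(574-x)/2.8)
P={}
for n,a,b,w in [("hiL",(518,118),(347,290),(333,301)),("hiR",(767,252),(97,328),(60,288)),("lowL",(415,273),(290,105),(336,116)),("lowR",(662,415),(36,105),(87,101))]:
    A=np.zeros((3,3));v=np.zeros(3)
    for c,p in ((S,s(*a)),(D,d(*b)),(W,w)):
        o,r=ray(c,p);r/=np.linalg.norm(r);M=np.eye(3)-np.outer(r,r);A+=M;v+=M@o
    X=np.linalg.solve(A,v);P[n]=X
    print(n,np.round(X,4),np.round(tri(S,s(*a),W,w),4),np.round(tri(D,d(*b),W,w),4))
hL,hR=P["hiL"],P["hiR"]; y=hL-hR
print("width",np.linalg.norm(y),"yaw",np.degrees(np.arctan2(-y[0],y[1])), "dz",y[2])
print("low width",np.linalg.norm(P["lowL"]-P["lowR"]))
e=(hL+hR)/2; l=(P["lowL"]+P["lowR"])/2; yaw=np.arctan2(-y[0],y[1])
ux=np.array([np.cos(yaw)*np.cos(np.pi/6),np.sin(yaw)*np.cos(np.pi/6),.5]); uz=np.array([-np.cos(yaw)*.5,-np.sin(yaw)*.5,np.cos(np.pi/6)])
print("high->lip along x,z:",(l-e)@ux,(l-e)@uz)
f=e-ux*.09; print("face mid from high edge",np.round(f,4))
yy=np.array([-np.sin(yaw),np.cos(yaw),0])
for k in(1,-1): print("bay",np.round(f-ux*.008+yy*.06*k,4))
E
```

```text
hiL [ 0.5942 -0.1666  0.1194] [ 0.6033 -0.1643  0.1064] [ 0.5952 -0.165   0.1197]
hiR [ 0.5798 -0.4134  0.1156] [ 0.5828 -0.415   0.1115] [ 0.5796 -0.4126  0.1165]
lowL [ 0.4335 -0.1569  0.0489] [ 0.4351 -0.1568  0.0437] [ 0.4338 -0.1565  0.0509]
lowR [ 0.4202 -0.4018  0.0443] [ 0.4217 -0.3996  0.0499] [ 0.4175 -0.4022  0.0373]
width 0.2472226719005506 yaw -3.3533445379213918 dz 0.003744070701619126
low width 0.24532251317756068
high->lip along x,z: -0.17443465648863837 0.01890983507389469
face mid from high edge [ 0.5092 -0.2854  0.0725]
bay [ 0.5058 -0.2251  0.0685]
bay [ 0.4988 -0.3449  0.0685]
```

```bash
python3 - <<'E'
from h import *
go((.465,-.345,.135),-3.35,30)
E
```

```text
t 7.6 tcp [ 0.4931 -0.2329  0.231 ] F [0.14 0.61 0.41] w 0.924 SHIFT [ 0.0277 -0.1121  0.0961] TURN [  0.73 -29.93   3.06]
```

Request:
arm_command --commands '[0.028, -0.112, 0.04, 0, -8, 1, 1, 0.028, -0.112, 0.04, 0, -16, 2, 1, 0.028, -0.112, 0.04, 0.5, -24, 3, 1, 0.028, -0.112, 0.06, 0.7, -30, 3, 1, 0.028, -0.112, 0.096, 0.7, -30, 3, 1, 0.028, -0.112, 0.096, 0.7, -30, 3, 1, 0.028, -0.112, 0.096, 0.7, -30, 3, 1]'

```text
t: 8.3
eef_pos: [0.4629, -0.3401, 0.1316]
tool_rot: [0.258, 0.028, 0.966, -0.003]
contact_force: [0.3, -0.5, 0.3]
gripper_width: 1.003
grasp_force: 0.0
```

```bash
python3 - <<'E'
from h import *
go((.465,-.345,.135),-3.35,30);print(np.round(get_obs()["q"],3).tolist())
go((.452,.11,.12),-10.5,0)
E
```

```text
t 8.3 tcp [ 0.4629 -0.3401  0.1316] F [ 0.25 -0.53  0.28] w 1.003 SHIFT [-0.0038 -0.0048 -0.0018] TURN [ 0.51 -0.15 -0.11]
[0.94, 0.336, -0.28, 2.187, -0.819, 0.298, 2.957]
t 8.3 tcp [ 0.4629 -0.3401  0.1316] F [ 0.25 -0.53  0.28] w 1.003 SHIFT [ 0.0388  0.4487 -0.0045] TURN [ 2.39 29.78  7.01]
```

The tilt is reachable, but joint 7 sits at its limit. I will use the half-turned grasp instead.

```bash
python3 - <<'E'
from h import *
go((.48,-.2,.22),-10.5,0)
E
```

```text
t 8.3 tcp [ 0.4629 -0.3401  0.1316] F [ 0.25 -0.53  0.28] w 1.003 SHIFT [-0.0515  0.1416 -0.071 ] TURN [ 2.39 29.78  7.01]
```

Request:
arm_command --commands '[0, 0, -0.05, 0.6, 7.5, 1.8, 1, -0.025, 0.03, -0.071, 1.2, 15, 3.5, 1, -0.05, 0.06, -0.071, 1.8, 22.5, 5.2, 1, -0.0515, 0.1, -0.071, 2.4, 29.8, 7, 1, -0.0515, 0.142, -0.071, 2.4, 29.8, 7, 1, -0.0515, 0.142, -0.071, 2.4, 29.8, 7, 1, -0.0515, 0.142, -0.071, 2.4, 29.8, 7, 1]'

```text
t: 9.0
eef_pos: [0.4884, -0.1916, 0.225]
tool_rot: [0.002, 0.082, 0.997, -0.004]
contact_force: [-0.0, -0.4, 0.2]
gripper_width: 1.001
grasp_force: 0.0
```

Request:
arm_command --commands '[0, 0.03, 0, 0, 0, 8, 1, 0, 0.06, 0, 0, 0, 16, 1, 0, 0.09, 0, 0, 0, 24, 1, 0, 0.12, 0, 0, 0, 32, 1, 0, 0.15, 0, 0, 0, 40, 1, 0, 0.18, 0, 0, 0, 48, 1, 0, 0.2, 0, 0, 0, 56, 1, 0, 0.2, 0, 0, 0, 64, 1]'

```text
t: 9.8
eef_pos: [0.5186, 0.0018, 0.2219]
tool_rot: [0.004, 0.602, 0.799, -0.002]
contact_force: [0.5, -0.1, -0.2]
gripper_width: 1.001
grasp_force: 0.0
```

Request:
arm_command --commands '[0, 0, 0, 0, 0, 8, 1, 0, 0, 0, 0, 0, 16, 1, 0, 0, 0, 0, 0, 24, 1, 0, 0, 0, 0, 0, 32, 1, 0, 0, 0, 0, 0, 40, 1, 0, 0, 0, 0, 0, 48, 1, 0, 0, 0, 0, 0, 56, 1, 0, 0, 0, 0, 0, 64, 1]'

```text
t: 10.6
eef_pos: [0.5181, -0.002, 0.222]
tool_rot: [0.004, 0.935, 0.356, 0.0]
contact_force: [0.6, -0.6, -0.1]
gripper_width: 1.002
grasp_force: 0.0
```

```bash
python3 - <<'E'
from h import *
print(np.round(get_obs()["q"],3).tolist())
go((.46,.11,.2),-10.5+180,0)
E
```

```text
[-0.442, 0.232, 0.375, 1.96, -0.092, 0.964, -0.866]
t 10.6 tcp [ 0.5181 -0.002   0.222 ] F [ 0.62 -0.64 -0.08] w 1.002 SHIFT [ 0.0311 -0.1224  0.0208] TURN [ 0.52 -0.07 52.18]
```

Request:
arm_command --commands '[0.015, -0.05, 0, 0, 0, 8, 1, 0.031, -0.1, 0, 0, 0, 16, 1, 0.031, -0.122, 0.02, 0, 0, 24, 1, 0.031, -0.122, 0.02, 0, 0, 32, 1, 0.031, -0.122, 0.02, 0, 0, 40, 1, 0.031, -0.122, 0.02, 0, 0, 48, 1, 0.031, -0.122, 0.02, 0, 0, 52, 1, 0.031, -0.122, 0.02, 0, 0, 52, 1]'

```text
t: 11.4
eef_pos: [0.4598, 0.1095, 0.2007]
tool_rot: [0.003, 0.996, -0.087, 0.002]
contact_force: [-0.5, 0.4, -0.6]
gripper_width: 1.001
grasp_force: 0.0
```

```bash
python3 - <<'E'
from h import *
c=read_camera("wrist");np.savez("w4.npz",**c)
for x in dishes(c): print(x)
print(np.round(get_obs()["q"],3).tolist())
go((.451,.1086,.016),-10.5+180,0)
cv2.imwrite("pics/w4.png",c["img"][...,::-1])
E
```

```text
(0.4499, 0.2262, 0.1277, 0.0548, -5.3, (97, 148, 76, 125))
(0.4523, 0.1082, 0.1262, 0.0539, -10.2, (227, 125, 58, 128))
(0.4515, -0.0056, 0.1273, 0.0544, -5.8, (345, 102, 61, 135))
[-0.743, 0.181, 0.422, 2.081, -0.084, 0.896, -2.019]
t 11.45 tcp [0.4598 0.1093 0.2006] F [-0.45 -0.82 -0.53] w 1.003 SHIFT [-0.0094  0.0011  0.1845] TURN [ 0.37 -0.26  0.56]
```

View pics/w4.png

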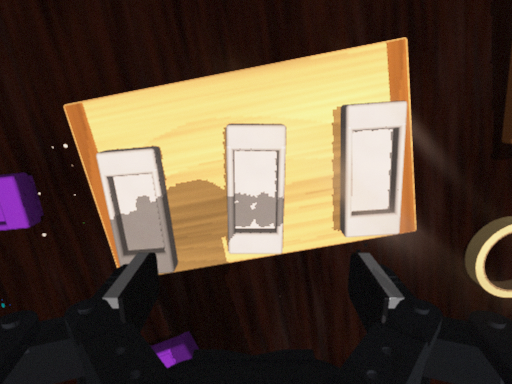

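The middle dish is at (256,190) between the fingers and aligned with them. Next I descend and grasp it.

Request:
arm_command --commands '[-0.009, 0.001, 0.05, 0, 0, 0.3, 1, -0.009, 0.001, 0.1, 0, 0, 0.3, 1, -0.009, 0.001, 0.15, 0, 0, 0.3, 1, -0.009, 0.001, 0.17, 0, 0, 0.3, 1, -0.009, 0.001, 0.183, 0, 0, 0.3, 1, -0.009, 0.001, 0.183, 0, 0, 0.3, 1, -0.009, 0.001, 0.183, 0, 0, 0.3, 1]'

```text
t: 12.15
eef_pos: [0.452, 0.1079, 0.0175]
tool_rot: [0.003, 0.996, -0.091, 0.002]
contact_force: [0.7, -0.1, -0.2]
gripper_width: 1.0
grasp_force: 0.0
```

Request:
arm_command --commands '[0, 0, 0, 0, 0, 0, 0.3, 0, 0, 0, 0, 0, 0, 0.3, 0, 0, 0, 0, 0, 0, 0.3, 0, 0, 0, 0, 0, 0, 0.3, 0, 0, 0, 0, 0, 0, 0.3, 0, 0, 0, 0, 0, 0, 0.3]' --force 35

```text
t: 12.75
eef_pos: [0.4519, 0.1079, 0.0177]
tool_rot: [0.003, 0.996, -0.092, 0.002]
contact_force: [-0.9, 0.4, 8.9]
gripper_width: 0.649
grasp_force: 36.1
```

```bash
python3 - <<'E'
from h import *
print(np.round(get_obs()["q"],3).tolist(),get_obs()["grasp_force"])
go((.452,.11,.2),180-3.35,0)
E
```

```text
[-0.61, 0.497, 0.289, 2.218, -0.295, 0.46, -1.844] 36.06278836727142
t 12.75 tcp [0.4519 0.1079 0.0177] F [-0.91  0.38  8.94] w 0.649 SHIFT [ 0.0006 -0.0012 -0.1823] TURN [ 0.31 -0.26 -7.16]
```

Request:
arm_command --commands '[0, 0, -0.02, 0, 0, 0, 0.3, 0, 0, -0.06, 0, 0, 0, 0.3, 0, 0, -0.1, 0, 0, 0, 0.3, 0, 0, -0.14, 0, 0, 0, 0.3, 0, 0, -0.18, 0, 0, -3, 0.3, 0, 0, -0.2, 0, 0, -7, 0.3, 0, 0, -0.2, 0, 0, -7, 0.3]'

```text
t: 13.45
eef_pos: [0.4524, 0.1096, 0.2197]
tool_rot: [0.002, 1.0, -0.03, 0.004]
contact_force: [0.0, -0.0, -2.4]
gripper_width: 0.647
grasp_force: 39.6
```

```bash
python3 - <<'E'
from h import *
print(np.round(get_obs()["q"],3).tolist(),get_obs()["grasp_force"])
go((.45,-.345,.22),180-3.35,0)
E
```

```text
[-0.768, 0.137, 0.435, 2.079, -0.065, 0.933, -1.931] 39.61008310317993
t 13.45 tcp [0.4524 0.1096 0.2197] F [ 0.01 -0.01 -2.36] w 0.647 SHIFT [0.0251 0.4539 0.0012] TURN [ 0.16 -0.46 -0.11]
```

Request:
arm_command --commands '[0.025, 0.03, 0, 0, 0, 0, 0.3, 0.025, 0.075, 0, 0, 0, 0, 0.3, 0.025, 0.12, 0, 0, 0, 0, 0.3, 0.025, 0.165, 0, 0, 0, 0, 0.3, 0.025, 0.21, 0, 0, 0, 0, 0.3, 0.025, 0.255, 0, 0, 0, 0, 0.3, 0.025, 0.3, 0, 0, 0, 0, 0.3, 0.025, 0.345, 0, 0, 0, 0, 0.3]'

```text
t: 14.25
eef_pos: [0.4531, -0.2382, 0.2178]
tool_rot: [0.003, 1.0, -0.031, 0.0]
contact_force: [1.8, 0.1, -1.8]
gripper_width: 0.649
grasp_force: 39.5
```

Request:
arm_command --commands '[0, 0.04, 0, 0, 0, 0, 0.3, 0, 0.08, 0, 0, 0, 0, 0.3, 0, 0.105, 0, 0, 0, 0, 0.3, 0, 0.11, 0, 0, 0, 0, 0.3, 0, 0.11, 0, 0, 0, 0, 0.3]'

```text
t: 14.75
eef_pos: [0.4465, -0.347, 0.2185]
tool_rot: [0.003, 0.999, -0.032, 0.0]
contact_force: [-0.3, -0.0, -2.2]
gripper_width: 0.651
grasp_force: 39.5
```

```bash
python3 - <<'E'
from h import *
print(np.round(get_obs()["q"],3).tolist(),get_obs()["grasp_force"])
go((.452,-.345,.155),180-3.35,-30)
E
```

```text
[0.013, 0.361, 0.68, 1.873, -0.262, 0.995, -0.83] 39.49942231178284
t 14.75 tcp [ 0.4465 -0.347   0.2185] F [-0.29 -0.03 -2.21] w 0.651 SHIFT [ 0.0053 -0.0027  0.0635] TURN [ 0.46 29.98 -0.23]
```

Request:
arm_command --commands '[0.005, -0.002, 0, 0, 7, 0, 0.3, 0.005, -0.002, 0, 0, 14, 0, 0.3, 0.005, -0.002, 0.02, 0, 21, 0, 0.3, 0.005, -0.002, 0.04, 0.4, 28, 0, 0.3, 0.005, -0.002, 0.0635, 0.4, 30, 0, 0.3, 0.005, -0.002, 0.0635, 0.4, 30, 0, 0.3, 0.005, -0.002, 0.0635, 0.4, 30, 0, 0.3]'

```text
t: 15.45
eef_pos: [0.451, -0.3429, 0.1538]
tool_rot: [0.006, 0.966, -0.029, 0.258]
contact_force: [-0.2, 0.2, -2.2]
gripper_width: 0.645
grasp_force: 39.5
```

```bash
python3 - <<'E'
from h import *
print(np.round(get_obs()["q"],3).tolist(),get_obs()["grasp_force"])
go((.4967,-.345,.078),180-3.35,-30)
c=read_camera("side")
S=c["img"][220:360,220:360,::-1];cv2.imwrite("pics/s5.png",cv2.resize(S,None,fx=4,fy=4,interpolation=cv2.INTER_CUBIC))
E
```

```text
[0.426, 0.28, 0.339, 2.223, -1.097, 0.465, 0.062] 39.46525990962982
t 15.45 tcp [ 0.451  -0.3429  0.1538] F [-0.21  0.2  -2.2 ] w 0.645 SHIFT [ 0.0018 -0.0004  0.0885] TURN [-0.14  0.08 -0.18]
```

View pics/s5.png

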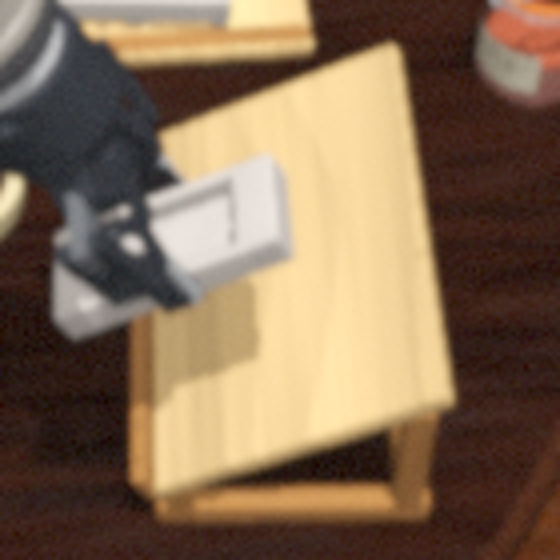

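The dish is held parallel to the slope over the right bay, at crop (175,240). I lower it along the normal.

Request:
arm_command --commands '[0.006, 0, 0.03, 0, 0, 0, 0.3, 0.006, 0, 0.06, 0, 0, 0, 0.3, 0.006, 0, 0.072, 0, 0, 0, 0.3, 0.006, 0, 0.076, 0, 0, 0, 0.3, 0.006, 0, 0.078, 0, 0, 0, 0.3, 0.006, 0, 0.078, 0, 0, 0, 0.3]'

```text
t: 16.1
eef_pos: [0.4976, -0.3483, 0.0926]
tool_rot: [0.008, 0.965, -0.029, 0.26]
contact_force: [0.2, 0.4, -1.3]
gripper_width: 0.648
grasp_force: 39.5
```

Request:
arm_command --commands '[0, 0, 0.002, 0, 0, 0, 0.3, 0, 0, 0.004, 0, 0, 0, 0.3, 0, 0, 0.004, 0, 0, 0, 0.3]'

```text
t: 16.4
eef_pos: [0.4992, -0.3484, 0.0885]
tool_rot: [0.008, 0.965, -0.029, 0.26]
contact_force: [0.2, -0.4, -1.4]
gripper_width: 0.65
grasp_force: 39.5
```

Request:
arm_command --commands '[0, 0, 0.002, 0, 0, 0, 0.3, 0, 0, 0.003, 0, 0, 0, 0.3, 0, 0, 0.003, 0, 0, 0, 0.3]'

```text
t: 16.7
eef_pos: [0.5006, -0.3484, 0.0856]
tool_rot: [0.008, 0.965, -0.029, 0.26]
contact_force: [-0.3, 0.4, -1.3]
gripper_width: 0.651
grasp_force: 39.5
```

Request:
arm_command --commands '[0, 0, 0.001, 0, 0, 0, 0.3, 0, 0, 0.002, 0, 0, 0, 0.3, 0, 0, 0.002, 0, 0, 0, 0.3]'

```text
t: 17.0
eef_pos: [0.5016, -0.3484, 0.0838]
tool_rot: [0.008, 0.965, -0.029, 0.26]
contact_force: [-0.1, 0.3, -2.3]
gripper_width: 0.645
grasp_force: 39.5
```

Request:
arm_command --commands '[0, 0, 0.001, 0, 0, 0, 0.3, 0, 0, 0.002, 0, 0, 0, 0.3, 0, 0, 0.002, 0, 0, 0, 0.3]'

```text
t: 17.3
eef_pos: [0.5023, -0.3486, 0.0829]
tool_rot: [0.008, 0.965, -0.029, 0.26]
contact_force: [-6.7, 2.6, 7.3]
gripper_width: 0.646
grasp_force: 40.9
```

Request:
arm_command --commands '[0, 0, -0.001, 0, 0, 0, 0.8, 0, 0, -0.001, 0, 0, 0, 1, 0, 0, -0.001, 0, 0, 0, 1, 0, 0, -0.001, 0, 0, 0, 1, 0, 0, -0.03, 0, 0, 0, 1, 0, 0, -0.07, 0, 0, 0, 1, 0, 0, -0.1, 0, 0, 0, 1, 0, 0, -0.1, 0, 0, 0, 1]'

```text
t: 18.1
eef_pos: [0.4521, -0.3473, 0.1721]
tool_rot: [0.01, 0.965, -0.029, 0.262]
contact_force: [0.4, 0.4, 0.3]
gripper_width: 0.999
grasp_force: 0.0
```

```bash
python3 - <<'E'
from h import *
go((.46,-.2,.22),180-5.3,0)
c=read_camera("side")
S=c["img"][150:360,200:360,::-1];cv2.imwrite("pics/s6.png",cv2.resize(S,None,fx=2.8,fy=2.8,interpolation=cv2.INTER_CUBIC))
E
```

```text
t 18.1 tcp [ 0.4521 -0.3473  0.1721] F [0.38 0.38 0.28] w 0.999 SHIFT [ 0.0234 -0.1473 -0.0424] TURN [ -0.26 -30.37   1.76]
```

View pics/s6.png

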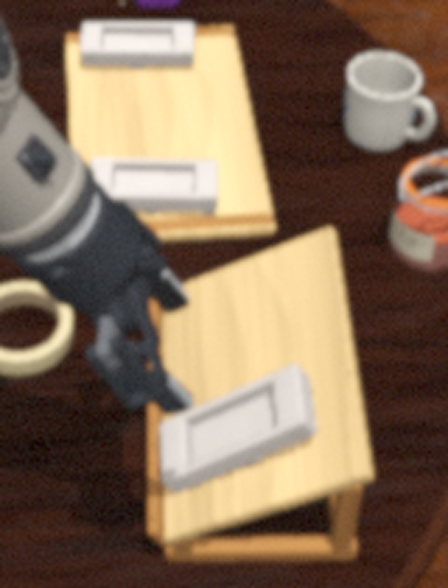

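The first dish lies flat in the right bay at crop (238,428). Next I fetch the left dish.

Request:
arm_command --commands '[0.023, -0.03, -0.042, 0, -7.5, 0.4, 1, 0.023, -0.07, -0.042, 0, -15, 0.8, 1, 0.023, -0.11, -0.042, 0, -22.5, 1.2, 1, 0.023, -0.147, -0.042, 0, -30.4, 1.8, 1, 0.023, -0.147, -0.042, 0, -30.4, 1.8, 1, 0.023, -0.147, -0.042, 0, -30.4, 1.8, 1]'

```text
t: 18.75
eef_pos: [0.4605, -0.1943, 0.2166]
tool_rot: [-0.004, 0.999, -0.043, -0.005]
contact_force: [-0.2, -0.6, -0.5]
gripper_width: 0.998
grasp_force: 0.0
```

```bash
python3 - <<'E'
from h import *
go((.455,.2265,.2),180-5.3,0)
E
```

```text
t 18.75 tcp [ 0.4605 -0.1943  0.2166] F [-0.15 -0.62 -0.47] w 0.998 SHIFT [-0.041  -0.4186  0.0203] TURN [-0.45  0.56  0.43]
```

Request:
arm_command --commands '[-0.005, -0.05, 0, 0, 0, 0, 1, -0.01, -0.1, 0, 0, 0, 0, 1, -0.015, -0.15, 0, 0, 0, 0, 1, -0.02, -0.2, 0, 0, 0, 0, 1, -0.025, -0.25, 0, 0, 0, 0, 1, -0.03, -0.3, 0, 0, 0, 0, 1, -0.035, -0.35, 0, -0.4, 0.5, 0.4, 1, -0.041, -0.4, 0.01, -0.4, 0.5, 0.4, 1]'

```text
t: 19.55
eef_pos: [0.4549, 0.2042, 0.2101]
tool_rot: [-0.001, 0.999, -0.047, 0.002]
contact_force: [1.5, -0.1, 0.5]
gripper_width: 0.998
grasp_force: 0.0
```

Request:
arm_command --commands '[0, -0.018, 0.01, 0, 0, 0, 1, 0, -0.018, 0.01, 0, 0, 0, 1, 0, -0.018, 0.01, 0, 0, 0, 1]'

```text
t: 19.85
eef_pos: [0.4565, 0.2177, 0.1991]
tool_rot: [0.001, 0.999, -0.048, 0.001]
contact_force: [0.6, -1.0, 0.3]
gripper_width: 0.998
grasp_force: 0.0
```

```bash
python3 - <<'E'
from h import *
c=read_camera("wrist")
for x in dishes(c): print(x)
go((.4492,.2266,.017),180-5.3,0); print(np.round(get_obs()["q"],3).tolist())
E
```

```text
(0.4497, 0.2279, 0.1269, 0.0541, -5.3, (213, 125, 60, 129))
(0.4514, -0.0044, 0.1272, 0.0552, -5.9, (449, 97, 63, 135))
t 19.9 tcp [0.4569 0.2168 0.1996] F [ 1.54 -0.36 -0.03] w 1.001 SHIFT [-0.0091 -0.0091  0.1826] TURN [ 0.05 -0.15 -0.33]
[-0.708, 0.233, 0.163, 1.998, -0.045, 0.912, -2.191]
```

Request:
arm_command --commands '[-0.009, -0.01, 0.05, 0, 0, -0.3, 1, -0.009, -0.01, 0.1, 0, 0, -0.3, 1, -0.009, -0.01, 0.15, 0, 0, -0.3, 1, -0.009, -0.01, 0.17, 0, 0, -0.3, 1, -0.009, -0.01, 0.182, 0, 0, -0.3, 1, -0.009, -0.01, 0.182, 0, 0, -0.3, 1, -0.009, -0.01, 0.182, 0, 0, -0.3, 1]'

```text
t: 20.6
eef_pos: [0.4509, 0.229, 0.0194]
tool_rot: [-0.001, 0.999, -0.046, 0.003]
contact_force: [0.4, -0.3, 0.3]
gripper_width: 0.997
grasp_force: 0.0
```

Request:
arm_command --commands '[0, 0, 0, 0, 0, 0, 0.3, 0, 0, 0, 0, 0, 0, 0.3, 0, 0, 0, 0, 0, 0, 0.3, 0, 0, 0, 0, 0, 0, 0.3, 0, 0, 0, 0, 0, 0, 0.3, 0, 0, 0, 0, 0, 0, 0.3]' --force 35

```text
t: 21.2
eef_pos: [0.4505, 0.2295, 0.0197]
tool_rot: [-0.001, 0.999, -0.046, 0.003]
contact_force: [-1.0, -2.3, 7.6]
gripper_width: 0.643
grasp_force: 36.3
```

Request:
arm_command --commands '[0, 0, -0.02, 0, 0, 0, 0.3, 0, 0, -0.06, 0, 0, 0, 0.3, 0, 0, -0.1, 0, 0, 0, 0.3, 0, 0, -0.14, 0, 0, 0, 0.3, 0, 0, -0.18, 0, 0, 0, 0.3, 0, 0, -0.2, 0, 0, -2, 0.3, 0, 0, -0.2, 0, 0, -2, 0.3]'

```text
t: 21.9
eef_pos: [0.4504, 0.2302, 0.2218]
tool_rot: [-0.002, 1.0, -0.028, 0.005]
contact_force: [0.4, 0.3, -3.0]
gripper_width: 0.646
grasp_force: 40.2
```

```bash
python3 - <<'E'
from h import *
go((.455,-.225,.225),180-3.35,0)
E
```

```text
t 21.9 tcp [0.4504 0.2302 0.2218] F [ 0.41  0.34 -3.04] w 0.646 SHIFT [ 0.0301  0.4542 -0.0052] TURN [-0.29 -0.53  0.14]
```

Request:
arm_command --commands '[0.03, 0.03, 0, 0, 0, 0, 0.3, 0.03, 0.075, 0, 0, 0, 0, 0.3, 0.03, 0.12, 0, 0, 0, 0, 0.3, 0.03, 0.165, 0, 0, 0, 0, 0.3, 0.03, 0.21, 0, 0, 0, 0, 0.3, 0.03, 0.255, 0, 0, 0, 0, 0.3, 0.03, 0.3, 0, 0, 0, 0, 0.3, 0.03, 0.345, 0, 0, 0, 0, 0.3]'

```text
t: 22.7
eef_pos: [0.4578, -0.1184, 0.217]
tool_rot: [-0.0, 1.0, -0.029, 0.001]
contact_force: [0.9, -0.0, -3.2]
gripper_width: 0.65
grasp_force: 40.1
```

Request:
arm_command --commands '[0, 0.04, 0, 0, 0, 0, 0.3, 0, 0.08, 0, 0, 0, 0, 0.3, 0, 0.105, 0, 0, 0, 0, 0.3, 0, 0.109, 0, 0, 0, 0, 0.3, 0, 0.109, 0, 0, 0, 0, 0.3]'

```text
t: 23.2
eef_pos: [0.4521, -0.2259, 0.217]
tool_rot: [-0.0, 1.0, -0.029, 0.001]
contact_force: [-0.1, 0.1, -2.1]
gripper_width: 0.649
grasp_force: 40.1
```

```bash
python3 - <<'E'
from h import *
print(np.round(get_obs()["q"],3).tolist(),get_obs()["grasp_force"])
go((.462,-.225,.155),180-3.35,-30)
E
```

```text
[-0.072, 0.223, 0.481, 1.997, -0.128, 0.949, -1.156] 40.12298047542572
t 23.2 tcp [ 0.4521 -0.2259  0.217 ] F [-0.09  0.11 -2.1 ] w 0.649 SHIFT [ 0.0097 -0.0015  0.062 ] TURN [-0.03 29.91 -0.03]
```

Request:
arm_command --commands '[0.01, 0, 0, 0, 7, 0, 0.3, 0.01, 0, 0, 0, 14, 0, 0.3, 0.01, 0, 0.02, 0, 21, 0, 0.3, 0.01, 0, 0.04, 0, 28, 0, 0.3, 0.01, 0, 0.062, 0, 30, 0, 0.3, 0.01, 0, 0.062, 0, 30, 0, 0.3, 0.01, 0, 0.062, 0, 30, 0, 0.3]'

```text
t: 23.9
eef_pos: [0.4611, -0.2239, 0.1536]
tool_rot: [0.006, 0.966, -0.027, 0.259]
contact_force: [-0.1, 0.5, -2.5]
gripper_width: 0.649
grasp_force: 40.1
```

```bash
python3 - <<'E'
from h import *
print(np.round(get_obs()["q"],3).tolist(),get_obs()["grasp_force"])
go((.508,-.226,.0845),180-3.35,-30)
E
```

```text
[0.28, 0.161, 0.193, 2.369, -1.082, 0.264, -0.155] 40.07696449756622
t 23.9 tcp [ 0.4611 -0.2239  0.1536] F [-0.06  0.48 -2.55] w 0.649 SHIFT [ 0.0061 -0.0003  0.0833] TURN [-0.2  -0.01  0.06]
```

Request:
arm_command --commands '[0.006, 0, 0.03, 0, 0, 0, 0.3, 0.006, 0, 0.06, 0, 0, 0, 0.3, 0.006, 0, 0.072, 0, 0, 0, 0.3, 0.006, 0, 0.078, 0, 0, 0, 0.3, 0.006, 0, 0.078, 0, 0, 0, 0.3, 0.006, 0, 0.078, 0, 0, 0, 0.3]'

```text
t: 24.5
eef_pos: [0.5093, -0.2325, 0.1017]
tool_rot: [0.004, 0.967, -0.027, 0.254]
contact_force: [-0.0, 0.7, -1.8]
gripper_width: 0.646
grasp_force: 40.8
```

Request:
arm_command --commands '[0, 0, 0.001, 0, 0, 0, 0.3, 0, 0, 0.002, 0, 0, 0, 0.3, 0, 0, 0.002, 0, 0, 0, 0.3]'

```text
t: 24.8
eef_pos: [0.5107, -0.2327, 0.1004]
tool_rot: [0.003, 0.967, -0.026, 0.254]
contact_force: [-0.2, -0.4, -3.0]
gripper_width: 0.65
grasp_force: 40.8
```

Request:
arm_command --commands '[0, 0, 0.001, 0, 0, 0, 0.3, 0, 0, 0.002, 0, 0, 0, 0.3, 0, 0, 0.002, 0, 0, 0, 0.3]'

```text
t: 25.1
eef_pos: [0.5117, -0.2332, 0.0989]
tool_rot: [0.002, 0.967, -0.026, 0.253]
contact_force: [-0.4, 0.0, -2.4]
gripper_width: 0.645
grasp_force: 40.8
```

```bash
python3 - <<'E'
from h import *
o=get_obs();print(np.round(o["q"],3).tolist(),np.round(o["joint_torque"],1).tolist())
go((.508,-.228,.0845),180-3.35,-30)
E
```

```text
[0.476, 0.347, -0.059, 2.282, -1.366, 0.17, 0.123] [-0.1, -42.2, 0.1, -18.3, -0.4, 0.3, -0.0]
t 25.1 tcp [ 0.5117 -0.2332  0.0989] F [-0.4   0.01 -2.38] w 0.645 SHIFT [-0.0105 -0.0049  0.0107] TURN [-0.61  0.71  0.08]
```

Joints 5 and 6 are at their limits here. I shift the goal a little up the slope and outward, with slightly less tilt.

```bash
python3 - <<'E'
from h import *
go((.519,-.240,.101),180-3.35,-27)
E
```

```text
t 25.1 tcp [ 0.5117 -0.2332  0.0989] F [-0.4   0.01 -2.38] w 0.645 SHIFT [0.0077 0.0064 0.0019] TURN [-0.6  -2.29  0.09]
```

Request:
arm_command --commands '[0.006, 0.003, -0.006, 0, -2, 0, 0.3, 0.012, 0.006, -0.006, 0, -3, 0, 0.3, 0.012, 0.006, -0.006, 0, -3, 0, 0.3]'

```text
t: 25.4
eef_pos: [0.5207, -0.24, 0.1111]
tool_rot: [0.003, 0.973, -0.025, 0.228]
contact_force: [-0.1, 0.1, -1.4]
gripper_width: 0.646
grasp_force: 40.8
```

```bash
python3 - <<'E'
from h import *
o=get_obs();print(np.round(o["q"],3).tolist())
go((.521,-.240,.092),180-3.35,-27)
E
```

```text
[0.24, 0.34, 0.209, 2.235, -1.051, 0.274, -0.219]
t 25.4 tcp [ 0.5207 -0.24    0.1111] F [-0.12  0.06 -1.36] w 0.646 SHIFT [-0.0083  0.0001  0.0172] TURN [-0.54  0.6   0.24]
```

Request:
arm_command --commands '[-0.003, 0, 0.005, 0, 0, 0, 0.3, -0.005, 0, 0.01, 0, 0, 0, 0.3, -0.006, 0, 0.012, 0, 0, 0, 0.3, -0.006, 0, 0.012, 0, 0, 0, 0.3]'

```text
t: 25.8
eef_pos: [0.5181, -0.2392, 0.0959]
tool_rot: [0.001, 0.974, -0.026, 0.227]
contact_force: [-0.0, -0.4, -2.3]
gripper_width: 0.647
grasp_force: 40.8
```

```bash
python3 - <<'E'
from h import *
o=get_obs();print(np.round(o["q"],3).tolist())
go((.521,-.240,.092),180-3.35,-27)
E
```

```text
[0.297, 0.365, 0.144, 2.243, -1.125, 0.243, -0.139]
t 25.8 tcp [ 0.5181 -0.2392  0.0959] F [-0.04 -0.38 -2.3 ] w 0.647 SHIFT [0.0009 0.0007 0.0048] TURN [-0.64  0.76  0.08]
```

Request:
arm_command --commands '[0.001, 0, 0.001, 0, 0, 0, 0.3, 0.001, 0, 0.002, 0, 0.5, 0, 0.3, 0.001, 0, 0.002, 0, 1, 0, 0.3]'

```text
t: 26.1
eef_pos: [0.5209, -0.2395, 0.0954]
tool_rot: [0.002, 0.971, -0.026, 0.236]
contact_force: [-0.6, 1.0, -1.7]
gripper_width: 0.647
grasp_force: 40.8
```

Request:
arm_command --commands '[0, 0, 0.001, 0, 0.5, 0, 0.3, 0, 0, 0.002, 0, 1, 0, 0.3, 0, 0, 0.002, 0, 1, 0, 0.3]'

```text
t: 26.4
eef_pos: [0.5213, -0.2398, 0.0935]
tool_rot: [0.002, 0.969, -0.027, 0.244]
contact_force: [-0.8, 0.1, -2.8]
gripper_width: 0.647
grasp_force: 40.8
```

```bash
python3 - <<'E'
from h import *
o=get_obs();print(np.round(o["q"],3).tolist())
go((.521,-.240,.092),180-3.35,-30)
E
```

```text
[0.404, 0.371, 0.025, 2.254, -1.295, 0.197, 0.045]
t 26.4 tcp [ 0.5213 -0.2398  0.0935] F [-0.81  0.12 -2.83] w 0.647 SHIFT [-0.0009  0.0003  0.0012] TURN [-0.6   1.7   0.05]
```

Request:
arm_command --commands '[0, 0, 0.001, 0, 0, 0, 0.3, 0, 0, 0.002, 0, 0, 0, 0.3, 0, 0, 0.002, 0, 0, 0, 0.3]'

```text
t: 26.7
eef_pos: [0.5222, -0.2399, 0.0924]
tool_rot: [0.002, 0.969, -0.026, 0.245]
contact_force: [-7.5, 2.5, 8.3]
gripper_width: 0.647
grasp_force: 42.4
```

Request:
arm_command --commands '[0, 0, 0.001, 0, 0, 0, 0.3, 0, 0, 0.001, 0, 0, 0, 0.3]'

```text
t: 26.9
eef_pos: [0.5223, -0.2398, 0.0923]
tool_rot: [0.002, 0.969, -0.026, 0.245]
contact_force: [-15.4, 4.1, 21.0]
gripper_width: 0.647
grasp_force: 44.3
```

Request:
arm_command --commands '[0, 0, 0.001, 0, 0, 0, 0.3, 0, 0, 0.001, 0, 0, 0, 0.3]'

```text
t: 27.1
eef_pos: [0.5225, -0.2398, 0.0921]
tool_rot: [0.002, 0.969, -0.026, 0.246]
contact_force: [-23.5, 7.1, 33.4]
gripper_width: 0.644
grasp_force: 46.0
```

Request:
arm_command --commands '[0, 0, -0.001, 0, 0, 0, 0.3, 0, 0, -0.003, 0, 0, 0, 0.3, 0, 0, -0.003, 0, 0, 0, 0.8, 0, 0, -0.003, 0, 0, 0, 1, 0, 0, -0.003, 0, 0, 0, 1, 0, 0, -0.003, 0, 0, 0, 1, 0, 0, -0.003, 0, 0, 0, 1]'

```text
t: 27.8
eef_pos: [0.5221, -0.2396, 0.0925]
tool_rot: [0.002, 0.969, -0.026, 0.244]
contact_force: [-0.0, 0.8, 0.2]
gripper_width: 0.999
grasp_force: 0.0
```

Request:
arm_command --commands '[0, 0, -0.03, 0, 0, 0, 1, 0, 0, -0.06, 0, 0, 0, 1, 0, 0, -0.09, 0, 0, 0, 1, 0.02, 0, -0.12, 0, -5, 0, 1, 0.02, 0, -0.15, 0, -10, 0, 1, 0.02, 0, -0.15, 0, -10, 0, 1]'

```text
t: 28.4
eef_pos: [0.4691, -0.2385, 0.2364]
tool_rot: [0.001, 0.987, -0.026, 0.159]
contact_force: [0.8, 0.6, -0.0]
gripper_width: 1.0
grasp_force: 0.0
```

```bash
python3 - <<'E'
from h import *
o=get_obs();print(np.round(o["q"],3).tolist(),o["eef_pos"],o["contact_force"])
c=read_camera("side")
S=c["img"][150:360,200:400,::-1];cv2.imwrite("pics/s7.png",cv2.resize(S,None,fx=2.8,fy=2.8,interpolation=cv2.INTER_CUBIC))
E
```

```text
[-0.11, 0.082, 0.577, 2.141, -0.288, 0.659, -0.962] [ 0.4691316  -0.23854069  0.23638401] [ 0.80675386  0.61993546 -0.01015051]
```

View pics/s7.png

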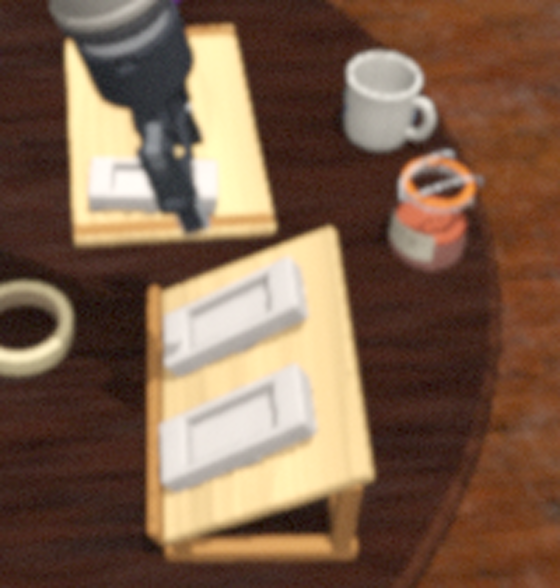

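Both dishes lie flat, side by side, at crop (233,315) and (237,428). The steady dish is still on its board. I check that they are at rest, then hand in.

Request:
arm_command --commands '[0, 0, -0.02, 0, 0, 0, 1, 0, 0, -0.02, 0, 0, 0, 1, 0, 0, -0.02, 0, 0, 0, 1, 0, 0, -0.02, 0, 0, 0, 1, 0, 0, -0.02, 0, 0, 0, 1, 0, 0, -0.02, 0, 0, 0, 1]'

```text
t: 29.05
eef_pos: [0.4619, -0.2378, 0.2524]
tool_rot: [-0.0, 0.987, -0.026, 0.158]
contact_force: [0.5, -0.2, -0.8]
gripper_width: 0.998
grasp_force: 0.0
```

```bash
python3 - <<'E'
from h import *
a=cv2.cvtColor(cv2.resize(cv2.imread("pics/s7.png"),(200,210),interpolation=cv2.INTER_AREA),cv2.COLOR_BGR2GRAY)
c=read_camera("side"); b=cv2.cvtColor(c["img"][150:360,200:400],cv2.COLOR_RGB2GRAY)
d=cv2.absdiff(a,b)[88:185,52:130]; print(d.mean(),d.max(),np.percentile(d,99))
for z in(a,b):
    m=np.uint8(z[88:185,52:130]>0); 
print(get_obs()["joint_vel"].round(3) if hasattr(get_obs()["joint_vel"],"round") else get_obs()["joint_vel"])
if d.mean()<8: print(hand_in())
E
```

```text
1.9740946338884484 46 19.350000000000364
[-0.001 -0.005  0.001 -0.003  0.004 -0.001 -0.001]
the job is handed in; nothing more can be done
None
```

The left and middle dishes rocked and now lie released, flat and side by side on the sloping rack. The steady right dish was left on the ware board, the mug and jar were not disturbed, and the job is handed in (no result came back).

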